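Clamp a brass plate in the cam-lever drilling fixture

ROBOT

A 7-joint arm with a two-finger parallel gripper is mounted at the origin on a cart in front of the work surface, level with it; the furniture and walls round the work are solid. World frame = base frame: x ahead of the robot, y to its left, z up, the work surface at z = 0. Lengths are in m, angles in rad, forces in N, time in s.
With the tool pointing down it reaches from about 0.4 to 0.85 m from the base axis. Payload 4.5 kg.
Tool frame: the origin (TCP) lies between the finger pads; the fingertips stand r.tip_reach ahead of it and the grasp point (between the pads) lies 11 mm behind it (r.tip_reach is the distance from the TCP to the fingertips, in m); z points along the fingers, y is the line along which they close (so a half turn about z gives the same grasp; the last joint's range is limited). The gripper opens to 88 mm and grips with 3 to 60 N. Pads are 18 mm wide; open, the fingers measure 123 mm over their backs; the gripper's body (75 mm by 187 mm) begins 45 mm behind the grasp point.
Start: joints at [-1.284, 0.689, -0.195, 1.565, 0.157, 0.902, -0.215], TCP at [0.156, 0.605, 0.247] pointing down, gripper open.
Joint ranges: [-3.01, 3.01], [-0.46, 2.08], [-1.47, 1.51], [0.13, 2.56], [-1, 4.14], [0.04, 2.09], [-2.66, 2.66]. Speed limits (rad/s): [2.57, 2.57, 3.14, 3.14, 3.14, 3.14, 3.14].

INTERFACE

Orientations are given as a unit quaternion [x, y, z, w].
In Python, from plant import r, vision, workorder gives the robot as it stands.
- The arm moves only by the tool drive_tool, never from a script. Its argument "targets" is a list of rows, each an object of numbers: "tx", "ty", "tz": the shift along the world's x, y, z in units of 0.03 m (1.0 is 0.03 m); "wx", "wy", "wz": the turn, a rotation vector about the world's x, y, z in units of 60 degrees (1.0 is 60 degrees); "claw": the opening, from -1 (shut) to 1 (fully open). A call has exactly 8 rows; each row shifts and turns the commanded pose from where the row before left it; what a row does not reach is not made up. A row lasts 1/10 s, in which the tool goes at most 50 mm and 8.59 degrees, less where a joint would pass 70% of its speed; a pose out of reach is approached as far as the arm can. A call with a number of a shift or a turn outside -1 to 1 is refused whole. A call with a gripper value outside its range is refused whole. The fingers move at their own pace and stop on an object; "force" is the grip in N (left out, the last holds). Time passes only in rows, so rows that do not move let the fingers close, or fill a call up. It gives the time, the measured TCP pose, the force, the opening and the grip force at its end, in the units of the state.
- r.get_state(): the state, without advancing time (a new reading comes with each control period).
- vision.snapshot(name): name is "scene" or "top"; returns a dict with "image" (384x512x3 uint8, blue, green, red), "range_z" (384x512 float32, m along the optical axis (not along the pixel's ray), 0 where there is no reading), "K" (3x3 intrinsics, pixels), "cam_to_world" (4x4, takes a point from camera to world coordinates). Camera axes: x right, y up, looking along -z (the intrinsics and any distortion apply to the point x, -y, -z); pixel columns grow to the right and rows downward; lengths in m; the calibration is good to about 2 mm. A picture is of the moment at which its call begins.
- workorder.finish_job(): hands the job in; it is judged then, once.
The state is a dict: "clock": time; "q": joint angles; "qd": joint speeds; "joint_torque": joint torques, N m; "tool_pos": TCP position; "eef_rot": TCP orientation; "contact_force": force on the tool from outside, world axes, zero at the start; "moment": the same for the moment, N m; "opening": opening from 0.0 (shut) to 1.0 (fully open); "finger_force": force on a finger pad.
Only numpy, scipy, OpenCV 4.12 (cv2) and the standard library are available. Lean on these libraries where they do the work, as an engineer would, in place of code of your own. Each camera call takes 0.05 s, during which the arm holds its last target. There are 200 camera calls.

TASK

Load the brass plate into the drilling fixture: lay it flat on the fixture bed and push it fully home against the two dowels and the end stop while the cam is still open. Then swing the cam lever until the cam's high point bears squarely on the sprung follower, with the lever in line with the plunger and pointing straight away from the plate, so that the shoe holds the plate firmly home. Let go of everything, and leave the loupe, the amber vial and the oil cup where they are.

Things in the scene. Friction and masses are not known exactly. Their poses are not given: they have to be found in the camera images.
- plate: Loose rectangular brass plate with five drilled holes, 52 mm along its own x, 64 mm along its own y, 8 mm thick, 0.16 to 0.26 kg. Origin at the centre of the solid (4 mm above its underside). It starts lying flat on the bench to the left of the fixture's front. Either way round is good. Beware of the upright wooden side panel, 280 mm high, at world y -0.06 to 0, from x 0.49 m back.
- fixture: Drilling fixture, screwed down. Dark blue-grey steel base 150 x 110 x 12 mm; origin under it at bench height, its top at 12 mm is the bed. Its +x runs along the plunger from cam to plate (away from the robot), +y to the left, z up. Two 8 mm steel dowels, 13 mm tall, at x 60, y +20 and -20 mm. End stop: block 16 x 12 x 15 mm at x 46, y -46.5 mm; its screw tip faces +y at y -32 mm.
- nest (a point): Where the plate's centre is when it is home, at the fixture's x 30, y 0, height 16 mm, axes as the fixture's: the 64 mm length along y, far long edge on both dowels at x +26 mm from here, right short edge on the stop screw at y -32 mm. The near edge (x -26 mm) faces the shoe, the left edge is free. The bed lies 4 mm below this point.
- clamp_shoe: Brass shoe, 26 mm wide, on the end of the plunger; origin at its face, 24 mm above the bench. With the cam open it stands 3 to 5 mm short of a plate that is home; the cam at its high point drives the plunger 8.7 mm towards the plate, and the shoe then pushes the plate at the dowels with about 15 N through a 2.5 N/mm spring. Its bright steel housing is 40 mm wide, 34 mm high, at the fixture's x -28 to -7 mm.
- cam_pivot (a point): On the upright axis of the cam, at the fixture's x -54, y 0, 30 mm above the bench. The steel lobe cam below the lever (13 mm radius, 22 mm at its high point, a flat land 6 mm wide marked with a red dot) bears on the flat head of the sprung follower, the cam end of the plunger, on its plate side. The high point lies opposite the lever.
- cam_knob (a point): Middle of the upright black round knob at the end of the cam lever: 16 mm across, 30 mm tall, its top 15 mm above this point and 71 mm above the bench. It moves on a 75 mm circle about cam_pivot. The steel lever bar, 12 mm wide and 7 mm thick, lies below it (top 37.5 mm above the bench). Pinch the knob from above or push it from its side; it takes about 2 to 7 N.
- cam_lever (a joint): Cam angle in rad. 0: lever points to the fixture's -y (right), cam open. It grows clockwise seen from above; 1.571: lever points to the fixture's -x, in line with the plunger and straight away from the plate, high point on the follower. Free to 2.2 and -0.45: no stop or click at the high point. Friction and the flat land hold the lever there; left well short of it, it may creep back. The plunger begins to move at about 0.17.
- loupe: Black watchmaker's loupe, 35 mm across, 31 mm high, loose on the bench; origin under its centre. Leave alone.
- vial: Small amber vial with a black cap, 30 mm across, 46 mm high, loose on the bench; origin under its centre. Leave alone.
- oil_cup: Small white oil cup with a brown stick in it, 28 mm across, 58 mm high, loose on the bench; origin under its centre. Leave alone.

How it is judged:
By the outcome, as a careful person would: the job done as asked, in the order asked, and still so for the second after the job is handed in, with the robot touching nothing.
It also fails if it takes over 61 s, if anything falls off the work surface, if the arm or the gripper's body presses on something with over 40 N, if the wrist force passes 120 N, or if a joint passes its speed limit or range.

## Working session

There is one attempt and no reset: what is moved stays moved. The work goes in short steps, Python scripts to look and compute and a tool call to move; the robot and the scene stay as the last step left them, time stands still between calls to the robot, and variables do not carry over. Pictures are saved under pics/ and viewed, at most 10 in all, crops included, and the job is handed in when it is done.

Besides the shell and the picture viewer there is one more tool, called after ">>>" as name(argument=value, ...), one argument or row to a line, values as JSON. drive_tool: Moves the arm, as the interface text tells. Its arguments: {"type":"object","properties":{"targets":{"type":"array","items":{"type":"object","properties":{"tx":{"type":"number"},"ty":{"type":"number"},"tz":{"type":"number"},"wx":{"type":"number"},"wy":{"type":"number"},"wz":{"type":"number"},"claw":{"type":"number"}}}},"force":{"type":"number"}},"required":["targets"]}

```bash
mkdir -p pics; ls; cat > h.py <<'E'
import numpy as np, cv2
from plant import r, vision, workorder
def pts(s):
    K=s["K"];T=s["cam_to_world"];d=s["range_z"]
    v,u=np.mgrid[:384,:512]
    p=np.stack([(u-K[0,2])/K[0,0]*d,-(v-K[1,2])/K[1,1]*d,-d],-1)
    return p@T[:3,:3].T+T[:3,3]
def ray(s,u,v,z):
    K=s["K"];T=s["cam_to_world"]
    d=T[:3,:3]@np.array([(u-K[0,2])/K[0,0],-(v-K[1,2])/K[1,1],-1]);o=T[:3,3]
    return o+d*(z-o[2])/d[2]
E
python3 - <<'E'
from h import *
for n in("scene","top"):
    s=vision.snapshot(n);cv2.imwrite(f"pics/{n}0.png",cv2.resize(s["image"],None,fx=1.5,fy=1.5));np.savez(f"{n}0.npz",**s)
    print(n,s["K"].round(1).tolist(),s["cam_to_world"].round(3).tolist(),[k for k in s])
st=r.get_state();print(st,r.tip_reach)
E
```

```text
pics
scene [[420.4, 0.0, 257.2], [0.0, 420.4, 193.2], [0.0, 0.0, 1.0]] [[0.727, 0.412, -0.549, 0.059], [-0.687, 0.423, -0.591, -0.285], [-0.011, 0.807, 0.591, 0.549], [0.0, 0.0, 0.0, 1.0]] ['image', 'range_z', 'K', 'cam_to_world']
top [[430.7, 0.0, 238.8], [0.0, 430.7, 188.2], [0.0, 0.0, 1.0]] [[-0.004, 0.983, -0.186, 0.367], [-1.0, -0.005, -0.006, 0.219], [-0.007, 0.186, 0.983, 0.902], [0.0, 0.0, 0.0, 1.0]] ['image', 'range_z', 'K', 'cam_to_world']
{'clock': 0.1, 'q': array([-1.28418514,  0.68989417, -0.19452307,  1.56622044,  0.15730427,
        0.90250525, -0.21507463]), 'qd': array([ 0.00052621, -0.00226566,  0.00072467, -0.00470955, -0.00195147,
       -0.00035742,  0.0007883 ]), 'joint_torque': array([-3.82603888e-03, -5.28491020e+01, -1.27171677e+00, -1.53833109e+01,
       -5.25831606e-02,  2.03445576e-03,  3.72781119e-05]), 'tool_pos': array([0.1562332 , 0.60459291, 0.24599923]), 'eef_rot': array([ 1.26017492e-01,  9.92027682e-01, -8.16826436e-04, -4.25469721e-05]), 'contact_force': array([-0.29023067, -0.05739235,  0.64911202]), 'moment': array([ 0.01283675,  0.03266618, -0.04984188]), 'finger_force': 0.0, 'opening': 0.999942171823082} 0.008
```

View pics/scene0.png

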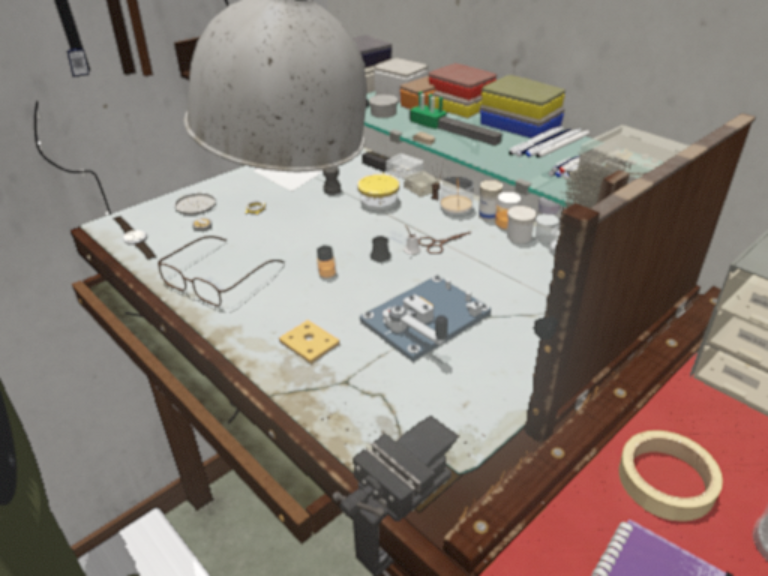

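View pics/top0.png

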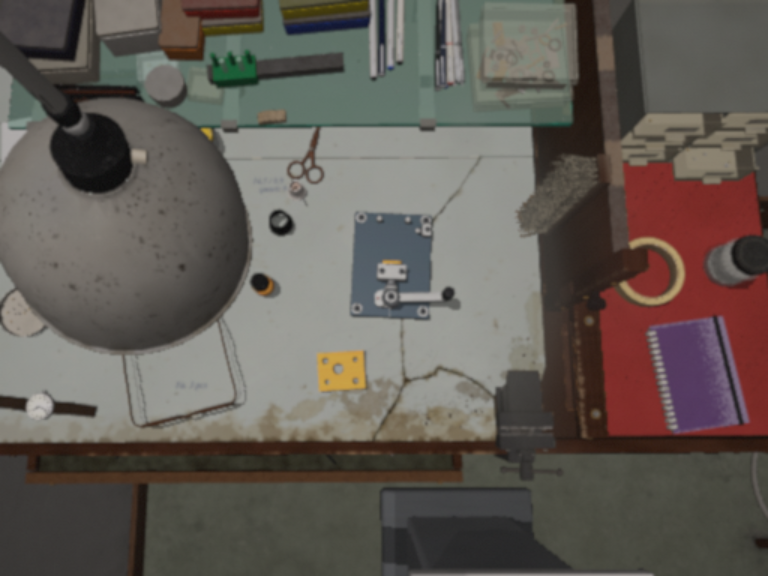

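The scene view shows the plate at (310,341), the fixture at (425,317), the vial at (327,262), the loupe at (380,250) and the cup at (412,243). The top view shows the plate at (342,371), the fixture at (392,265), the knob at (448,294), and a large lamp over the left side.

```bash
cat >> h.py <<'E'
def load(n): return dict(np.load(n))
def rect(s,mask,z):
    c,_=cv2.findContours(mask.astype(np.uint8),cv2.RETR_EXTERNAL,cv2.CHAIN_APPROX_NONE)
    c=max(c,key=cv2.contourArea)[:,0]
    w=np.array([ray(s,u,v,z)[:2] for u,v in c])*1000
    return cv2.minAreaRect(w.astype(np.float32))
def plate(s,z=.008,box=None):
    hsv=cv2.cvtColor(s["image"],cv2.COLOR_BGR2HSV);P=pts(s)
    m=(cv2.inRange(hsv,(15,110,110),(32,255,255))>0)&(P[...,2]<.05)&(P[...,0]<.75)
    if box is not None: m&=(P[...,0]>box[0])&(P[...,0]<box[1])&(P[...,1]>box[2])&(P[...,1]<box[3])
    return rect(s,m,z)
E
python3 - <<'E'
from h import *
for n in("scene","top"):
    s=load(n+"0.npz");P=pts(s);hsv=cv2.cvtColor(s["image"],cv2.COLOR_BGR2HSV)
    print(n,"plate",plate(s,.008,(.2,.6,0,.45)))
    m=(cv2.inRange(hsv,(95,60,40),(125,255,140))>0)&(abs(P[...,2]-.012)<.008)&(P[...,0]>.35)&(P[...,0]<.72)&(P[...,1]<.3)&(P[...,1]>.02)
    m=cv2.morphologyEx(m.astype(np.uint8),cv2.MORPH_CLOSE,np.ones((15,15)))
    print("fixture",rect(s,m,.012))
    # knob
    k=(P[...,2]>.055)&(P[...,2]<.085)&(P[...,0]>.35)&(P[...,0]<.65)&(P[...,1]>.02)&(P[...,1]<.25)
    print("knob top",k.sum(),P[k].mean(0),P[k][:,2].max())
    # bench heights
    b=(abs(P[...,2])<.01)&(P[...,0]>.3)&(P[...,0]<.7)&(P[...,1]>.03)&(P[...,1]<.3);print("bench z",np.median(P[b][:,2]))
    L=(P[...,2]>.1)&(P[...,1]>.12)&(P[...,0]>.2)&(P[...,0]<.95)&(P[...,1]<.9)
    q=P[L];print("lamp",L.sum(),q.min(0),q.max(0), np.percentile(q,[2,50,98],axis=0).round(3).tolist())
    for nm,(x0,x1,y0,y1) in dict(near=(.45,.68,.25,.45)).items():
        o=(P[...,2]>.02)&(P[...,2]<.09)&(P[...,0]>.45)&(P[...,0]<.75)&(P[...,1]>.18)&(P[...,1]<.45)
        nn,lab,st,c=cv2.connectedComponentsWithStats(o.astype(np.uint8))
        for i in range(1,nn):
            if st[i,4]>15:print("obj",c[i].round(),st[i,4],P[lab==i].mean(0).round(3),P[lab==i].max(0).round(3))
s=load("top0.npz");im=s["image"][130:220,225:315];cv2.imwrite("pics/fix0.png",cv2.resize(im,None,fx=6,fy=6,interpolation=cv2.INTER_CUBIC))
E
```

```text
scene plate ((412.83721923828125, 247.17214965820312), (51.638206481933594, 62.99433898925781), 3.4869916439056396)Traceback (most recent call last):
  File "<stdin>", line 7, in <module>
  File "h.py", line 15, in rect
    c=max(c,key=cv2.contourArea)[:,0]
      ~~~^^^^^^^^^^^^^^^^^^^^^^^
ValueError: max() iterable argument is empty
```

```bash
cat > m.py <<'E'
from h import *
for n in("scene","top"):
    s=load(n+"0.npz");P=pts(s);hsv=cv2.cvtColor(s["image"],cv2.COLOR_BGR2HSV)
    print(n,"plate",plate(s,.008,(.2,.6,0,.45)))
    u,v=(250,215) if n=="scene" else (245,190)
    print("col",hsv[v,u],P[v,u])
    m=(hsv[...,2]<130)&(hsv[...,1]>35)&(abs(hsv[...,0].astype(int)-108)<18)&(P[...,2]<.035)&(P[...,0]>.35)&(P[...,0]<.75)&(P[...,1]<.23)&(P[...,1]>.02)
    m=cv2.morphologyEx(m.astype(np.uint8),cv2.MORPH_CLOSE,np.ones((9,9)))
    print("fixture",m.sum(),rect(s,m,.012))
    k=(P[...,2]>.055)&(P[...,2]<.085)&(P[...,0]>.35)&(P[...,0]<.65)&(P[...,1]>.02)&(P[...,1]<.25)
    print("knob top",k.sum(),P[k].mean(0),P[k][:,2].max())
    b=(abs(P[...,2])<.01)&(P[...,0]>.3)&(P[...,0]<.7)&(P[...,1]>.03)&(P[...,1]<.3);print("bench z",np.median(P[b][:,2]))
    L=(P[...,2]>.1)&(P[...,1]>.12)&(P[...,0]>.2)&(P[...,0]<.95)&(P[...,1]<.9)
    q=P[L];print("lamp",L.sum(),np.percentile(q,[1,50,99],axis=0).round(3).tolist())
    o=(P[...,2]>.02)&(P[...,2]<.09)&(P[...,0]>.45)&(P[...,0]<.75)&(P[...,1]>.18)&(P[...,1]<.45)
    nn,lab,st,c=cv2.connectedComponentsWithStats(o.astype(np.uint8))
    for i in range(1,nn):
        if st[i,4]>15:print("obj",c[i].round(),st[i,4],P[lab==i].mean(0).round(3),P[lab==i].max(0).round(3))
s=load("top0.npz");im=s["image"][130:220,225:315];cv2.imwrite("pics/fix0.png",cv2.resize(im,None,fx=6,fy=6,interpolation=cv2.INTER_CUBIC))
E
python3 m.py
```

```text
scene plate ((412.83721923828125, 247.17214965820312), (51.638206481933594, 62.99433898925781), 3.4869916439056396)
col [102  41 154] [0.49738363 0.20948104 0.01144311]
fixture 217 ((504.1401062011719, 149.0553741455078), (44.14860916137695, 35.362552642822266), 87.23246765136719)
knob top 87 [0.51038583 0.10360009 0.06496444] 0.07201055276189738
bench z -0.0005693027558895669
lamp 45148 [[0.266, 0.128, 0.109], [0.563, 0.415, 0.246], [0.903, 0.783, 0.364]]
obj [256. 129.] 103 [0.732 0.441 0.032] [0.75  0.45  0.041]
obj [274. 158.] 44 [0.672 0.313 0.027] [0.684 0.323 0.051]
obj [253. 162.] 93 [0.625 0.336 0.026] [0.638 0.351 0.032]
obj [217. 171.] 170 [0.53  0.354 0.035] [0.547 0.371 0.047]
obj [178. 175.] 22 [0.465 0.411 0.027] [0.484 0.419 0.031]
obj [268. 205.] 164 [0.527 0.189 0.033] [0.565 0.203 0.045]
top plate ((413.9621276855469, 249.0608367919922), (51.402854919433594, 63.501224517822266), 3.5486865043640137)
col [103  46 105] [0.53159094 0.21186384 0.01477676]
fixture 2619 ((560.966796875, 176.55784606933594), (104.36356353759766, 146.9512176513672), 89.67237091064453)
knob top 62 [0.5107413  0.10786826 0.067906  ] 0.07303857760145127
bench z 0.00019404623434471358
lamp 47255 [[0.367, 0.129, 0.168], [0.623, 0.415, 0.246], [0.849, 0.622, 0.902]]
obj [139.  91.] 19 [0.745 0.436 0.038] [0.749 0.443 0.042]
obj [196. 124.] 52 [0.673 0.315 0.026] [0.682 0.324 0.053]
obj [185. 146.] 71 [0.625 0.337 0.029] [0.636 0.35  0.035]
obj [256. 190.] 276 [0.528 0.19  0.034] [0.562 0.202 0.047]
obj [174. 189.] 181 [0.53  0.358 0.04 ] [0.547 0.373 0.049]
obj [147. 221.] 17 [0.466 0.413 0.029] [0.481 0.418 0.035]
```

View pics/fix0.png

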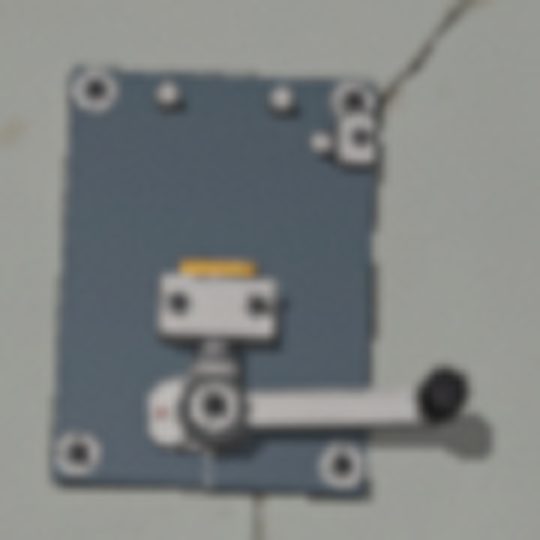

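The crop shows the dowels at (168,96) and (281,99), the stop at (357,138), and the shoe at (217,268). The hub is at (214,405), and the knob at (442,392) has the lever pointing right, so the cam is open.

```bash
python3 - <<'E'
from h import *
s=load("top0.npz");P=pts(s)
f=lambda u,v,z:(ray(s,225+(u-2.5)/6,130+(v-2.5)/6,z)*1000)[:2]
d1,d2=f(168,96,.025),f(281,99,.025);print("dowels",d1,d2,np.linalg.norm(d1-d2))
sc=[f(*a,.014) for a in((95,90),(355,101),(343,464),(78,454))];print("screws",np.round(sc,1).tolist())
co=[f(*a,.012) for a in((80,68),(380,82),(369,495),(54,485))];print("corners",np.round(co,1).tolist(),np.mean(co,0))
for i in range(4):
    for q in(sc,co):
        e=q[(i+1)%4]-q[i];print(i,np.linalg.norm(e).round(1),np.degrees(np.arctan2(e[1],e[0])).round(2))
print("hub",f(214,405,.042),"knob",f(442,392,.071),"dot",f(161,411,.03),"stop",f(357,138,.027),"shoe front",f(217,262,.03))
for n in("scene","top"):
    s=load(n+"0.npz");P=pts(s);L=(P[...,2]>.1)&(P[...,1]>.2)&(P[...,0]>.2)&(P[...,0]<.9)&(P[...,1]<.8)&(P[...,2]<.6)
    nn,lab,st,c=cv2.connectedComponentsWithStats(L.astype(np.uint8));
    for i in range(1,nn):
        if st[i,4]>300:
            q=P[lab==i];print(n,"lamp",st[i],np.percentile(q,[1,50,99],axis=0).round(3).tolist())
            e=q[(q[:,0]<.62)];b=e[e[:,1]<.38]; 
            if len(b): print(" near part",b.min(0),np.percentile(b,3,axis=0))
E
```

```text
dowels [624.98174116 195.3403011 ] [623.66206259 155.62117063] 39.741047759750785
screws [[630.6, 221.0], [626.0, 128.5], [495.6, 135.7], [499.5, 227.5]]
corners [[639.4, 226.4], [633.6, 119.2], [485.0, 126.7], [489.0, 235.9]] [561.72545559 177.04967814]
0 92.6 -92.84
0 107.3 -93.11
1 130.6 176.86
1 148.8 177.11
2 91.9 87.55
2 109.2 87.91
3 131.2 -2.82
3 150.7 -3.62
hub [511.82470498 181.33152256] knob [510.89225599 108.26758369] dot [511.84839464 198.93868388] stop [608.78215738 129.44864898] shoe front [563.92649   179.1199224]
scene lamp [    0     0   380   127 34249] [[0.26, 0.211, 0.107], [0.504, 0.462, 0.234], [0.899, 0.783, 0.366]]
 near part [0.46217877 0.34137699 0.16907251] [0.47375516 0.34433229 0.18203577]
top lamp [    0     0   252   237 42682] [[0.432, 0.21, 0.168], [0.594, 0.425, 0.266], [0.834, 0.624, 0.52]]
 near part [0.46055532 0.34323192 0.17179127] [0.47424005 0.34535427 0.1835556 ]
```

>>> drive_tool(
  targets=[
    {"tx": 0.5, "ty": -0.9, "tz": -0.1, "wz": 0.04, "claw": 1},
    {"tx": 0.5, "ty": -0.9, "tz": -0.1, "wz": 0.04, "claw": 1},
    {"tx": 0.5, "ty": -0.9, "tz": -0.1, "wz": 0.04, "claw": 1},
    {"tx": 0.5, "ty": -0.9, "tz": -0.1, "wz": 0.04, "claw": 1},
    {"tx": 0.5, "ty": -0.9, "tz": -0.1, "wz": 0.04, "claw": 1},
    {"tx": 0.5, "ty": -0.9, "tz": -0.1, "wz": 0.04, "claw": 1},
    {"tx": 0.5, "ty": -0.9, "tz": -0.1, "wz": 0.03, "claw": 1},
    {"tx": 0.5, "ty": -0.9, "tz": -0.1, "wz": 0.03, "claw": 1},
  ],
)

```text
validation failed for argument at $.ta...
```

>>> drive_tool(
  targets=[
    {"tx": 0.5, "ty": -0.9, "tz": -0.1, "wx": 0, "wy": 0, "wz": 0.04, "claw": 1},
    {"tx": 0.5, "ty": -0.9, "tz": -0.1, "wx": 0, "wy": 0, "wz": 0.04, "claw": 1},
    {"tx": 0.5, "ty": -0.9, "tz": -0.1, "wx": 0, "wy": 0, "wz": 0.04, "claw": 1},
    {"tx": 0.5, "ty": -0.9, "tz": -0.1, "wx": 0, "wy": 0, "wz": 0.04, "claw": 1},
    {"tx": 0.5, "ty": -0.9, "tz": -0.1, "wx": 0, "wy": 0, "wz": 0.04, "claw": 1},
    {"tx": 0.5, "ty": -0.9, "tz": -0.1, "wx": 0, "wy": 0, "wz": 0.04, "claw": 1},
    {"tx": 0.5, "ty": -0.9, "tz": -0.1, "wx": 0, "wy": 0, "wz": 0.03, "claw": 1},
    {"tx": 0.5, "ty": -0.9, "tz": -0.1, "wx": 0, "wy": 0, "wz": 0.03, "claw": 1},
  ],
  force=20,
)

```text
clock: 0.9
tool_pos: [0.2767, 0.3878, 0.2225]
eef_rot: [-0.031, 1.0, -0.0, -0.0]
contact_force: [0.8, 1.0, 0.2]
opening: 0.998
finger_force: 0.0
```

>>> drive_tool(
  targets=[
    {"tx": 0.86, "ty": -0.935, "tz": -0.7, "wx": 0, "wy": 0, "wz": 0, "claw": 1},
    {"tx": 0.86, "ty": -0.935, "tz": -0.7, "wx": 0, "wy": 0, "wz": 0, "claw": 1},
    {"tx": 0.86, "ty": -0.935, "tz": -0.7, "wx": 0, "wy": 0, "wz": 0, "claw": 1},
    {"tx": 0.86, "ty": -0.935, "tz": -0.7, "wx": 0, "wy": 0, "wz": 0, "claw": 1},
    {"tx": 0.86, "ty": -0.935, "tz": -0.7, "wx": 0, "wy": 0, "wz": 0, "claw": 1},
    {"tx": 0, "ty": 0, "tz": -1, "wx": 0, "wy": 0, "wz": 0, "claw": 1},
    {"tx": 0, "ty": 0, "tz": -1, "wx": 0, "wy": 0, "wz": 0, "claw": 1},
    {"tx": 0, "ty": 0, "tz": 0, "wx": 0, "wy": 0, "wz": 0, "claw": 1},
  ],
)

```text
clock: 1.7
tool_pos: [0.4038, 0.2476, 0.0549]
eef_rot: [-0.031, 1.0, -0.002, -0.002]
contact_force: [-0.7, -0.9, -0.1]
opening: 0.999
finger_force: 0.0
```

```bash
python3 - <<'E'
from h import *
s=vision.snapshot("scene");cv2.imwrite("pics/s1.png",cv2.resize(s["image"][150:290,140:340],None,fx=4,fy=4));print(r.get_state()["tool_pos"])
E
```

```text
[0.40429318 0.24833761 0.05660127]
```

View pics/s1.png

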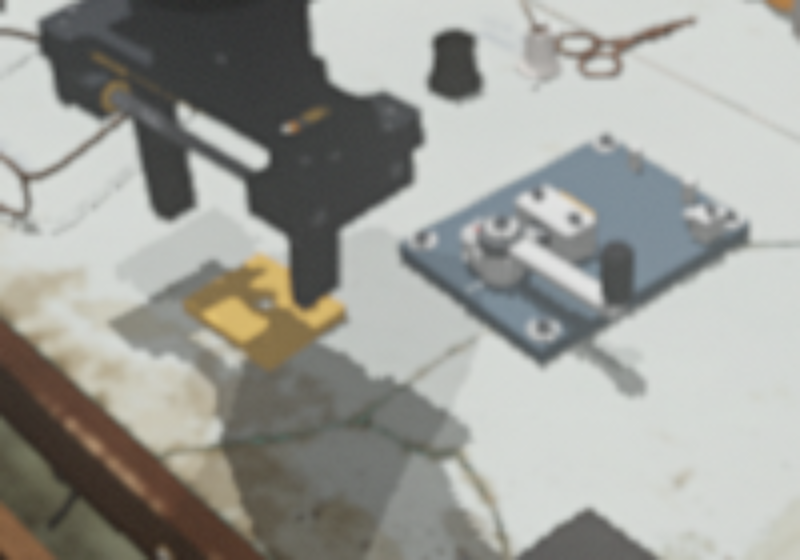

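The view shows the open fingers straddling the plate, at (160,200) and (315,290) in the crop, ready to descend.

>>> drive_tool(
  targets=[
    {"tx": 0, "ty": 0, "tz": -0.5, "wx": 0, "wy": 0, "wz": 0, "claw": 1},
    {"tx": 0, "ty": 0, "tz": -0.5, "wx": 0, "wy": 0, "wz": 0, "claw": 1},
    {"tx": 0, "ty": 0, "tz": -0.5, "wx": 0, "wy": 0, "wz": 0, "claw": 1},
    {"tx": 0, "ty": 0, "tz": 0, "wx": 0, "wy": 0, "wz": 0, "claw": 1},
    {"tx": 0, "ty": 0, "tz": 0, "wx": 0, "wy": 0, "wz": 0, "claw": 0.3},
    {"tx": 0, "ty": 0, "tz": 0, "wx": 0, "wy": 0, "wz": 0, "claw": 0.2},
    {"tx": 0, "ty": 0, "tz": 0, "wx": 0, "wy": 0, "wz": 0, "claw": 0.2},
    {"tx": 0, "ty": 0, "tz": 0, "wx": 0, "wy": 0, "wz": 0, "claw": 0.2},
  ],
  force=25,
)

```text
clock: 2.55
tool_pos: [0.4057, 0.2492, 0.0136]
eef_rot: [-0.031, 1.0, 0.001, 0.001]
contact_force: [-0.1, -0.1, 5.2]
opening: 0.715
finger_force: 25.0
```

>>> drive_tool(
  targets=[
    {"tx": 0, "ty": 0, "tz": 0.5, "wx": 0, "wy": 0, "wz": 0, "claw": 0.2},
    {"tx": 0, "ty": 0, "tz": 0.8, "wx": 0, "wy": 0, "wz": 0, "claw": 0.2},
    {"tx": 0.2, "ty": -0.4, "tz": 0.8, "wx": 0, "wy": 0, "wz": -0.02, "claw": 0.2},
    {"tx": 0.7, "ty": -0.4, "tz": 0.8, "wx": 0, "wy": 0, "wz": -0.02, "claw": 0.2},
    {"tx": 0.8, "ty": -0.4, "tz": 0, "wx": 0, "wy": 0, "wz": -0.02, "claw": 0.2},
    {"tx": 0.8, "ty": -0.4, "tz": 0, "wx": 0, "wy": 0, "wz": -0.02, "claw": 0.2},
    {"tx": 0.8, "ty": -0.4, "tz": 0, "wx": 0, "wy": 0, "wz": -0.027, "claw": 0.2},
    {"tx": 0.8, "ty": -0.27, "tz": 0, "wx": 0, "wy": 0, "wz": 0, "claw": 0.2},
  ],
)

```text
clock: 3.35
tool_pos: [0.5288, 0.1789, 0.0998]
eef_rot: [0.026, 1.0, -0.001, -0.0]
contact_force: [0.0, 0.1, -2.1]
opening: 0.715
finger_force: 25.0
```

>>> drive_tool(
  targets=[
    {"tx": 0.8, "ty": 0, "tz": 0, "wx": 0, "wy": 0, "wz": 0, "claw": 0.2},
    {"tx": 0.6, "ty": 0, "tz": 0, "wx": 0, "wy": 0, "wz": 0, "claw": 0.2},
    {"tx": 0.4, "ty": 0, "tz": 0, "wx": 0, "wy": 0, "wz": 0, "claw": 0.2},
    {"tx": 0, "ty": 0, "tz": -0.4, "wx": 0, "wy": 0, "wz": 0, "claw": 0.2},
    {"tx": 0, "ty": 0, "tz": -0.4, "wx": 0, "wy": 0, "wz": 0, "claw": 0.2},
    {"tx": 0, "ty": 0, "tz": -0.4, "wx": 0, "wy": 0, "wz": 0, "claw": 0.2},
    {"tx": 0, "ty": 0, "tz": 0, "wx": 0, "wy": 0, "wz": 0, "claw": 0.2},
    {"tx": 0, "ty": 0, "tz": 0, "wx": 0, "wy": 0, "wz": 0, "claw": 0.2},
  ],
)

```text
clock: 4.15
tool_pos: [0.5813, 0.1808, 0.0631]
eef_rot: [0.025, 1.0, -0.0, -0.001]
contact_force: [-0.1, 0.6, -2.2]
opening: 0.714
finger_force: 25.0
```

```bash
python3 - <<'E'
from h import *
s=vision.snapshot("scene");np.savez("scene2.npz",**s);a=cv2.resize(s["image"][150:260,190:340],None,fx=5,fy=5);cv2.imwrite("pics/s2.png",a)
st=r.get_state();print(st["tool_pos"],st["eef_rot"],st["opening"],st["contact_force"])
s=vision.snapshot("top");np.savez("top2.npz",**s);cv2.imwrite("pics/t2.png",cv2.resize(s["image"][130:220,205:325],None,fx=6,fy=6))
E
```

```text
[0.58189433 0.18109184 0.06363963] [ 2.49752577e-02  9.99688041e-01 -1.79141917e-05 -2.38794106e-04] 0.7189268303315725 [-0.25398468 -0.43346212 -1.6333792 ]
```

View pics/s2.png

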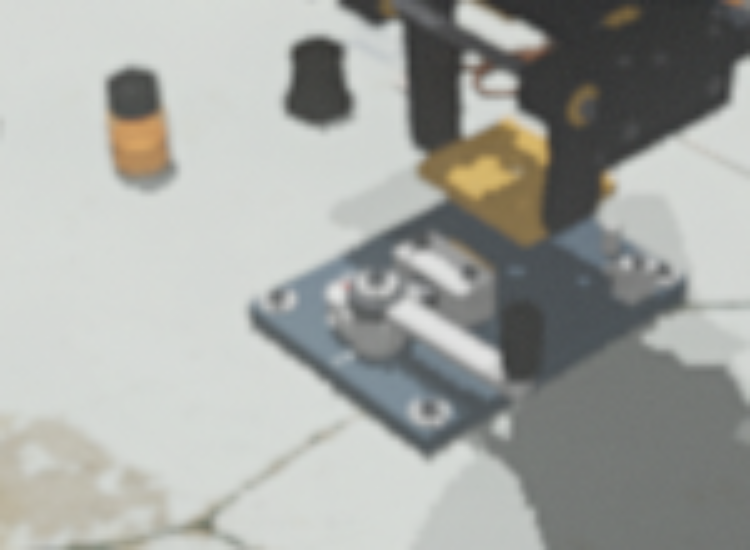

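The view shows the plate held level above the nest, with its near-left corner at (420,167), far-left at (507,121) and near-right at about (530,240) in the crop. The shoe is at (460,255).

```bash
python3 - <<'E'
from h import *
s=load("scene2.npz")
f=lambda u,v,z:(ray(s,140+(u-1.5)/4,150+(v-1.5)/4,z)*1000)[:2]
g=lambda u,v,z:(ray(s,190+(u-2)/5,150+(v-2)/5,z)*1000)[:2]
d=[f(635,155,.025),f(690,187,.025)];print("dowels",d,np.linalg.norm(d[0]-d[1]))
sc=[f(*a,.014) for a in((605,143),(738,235),(543,328),(425,238))];print("screws",np.round(sc,1).tolist(),np.mean(sc,0))
print("hub",g(378,280,.042),"knobtop",g(521,312,.071))
for z in(.058,):print("plate corners top",g(420,167,z),g(507,121,z),g(530,240,z),g(614,187,z))
for n in("scene2","top2"):
    s=load(n+".npz");P=pts(s);hsv=cv2.cvtColor(s["image"],cv2.COLOR_BGR2HSV)
    m=(cv2.inRange(hsv,(12,90,60),(32,255,255))>0)&(abs(P[...,2]-.057)<.006)&(abs(P[...,0]-.59)<.06)&(abs(P[...,1]-.18)<.06)
    print(n,m.sum(),rect(s,m,.058) if m.sum()>20 else 0)
E
```

```text
dowels [array([621.64576767, 191.20794216]), array([620.82450125, 151.97034687])] 39.24618914126805
screws [[630.1, 220.4], [618.8, 117.1], [496.1, 136.2], [502.1, 227.1]] [561.77783326 175.18630793]
hub [513.6353994  182.10654853] knobtop [511.6369198  105.79526876]
plate corners top [564.06622447 209.26368199] [614.38527265 207.59551312] [559.41561918 144.28695803] [609.96647601 144.7879333 ]
scene2 363 ((585.733642578125, 176.2969970703125), (70.16481018066406, 53.83747863769531), 83.42487335205078)
top2 161 ((567.4066162109375, 180.7716064453125), (62.3603630065918, 10.322372436523438), 89.69528198242188)
```

View pics/t2.png

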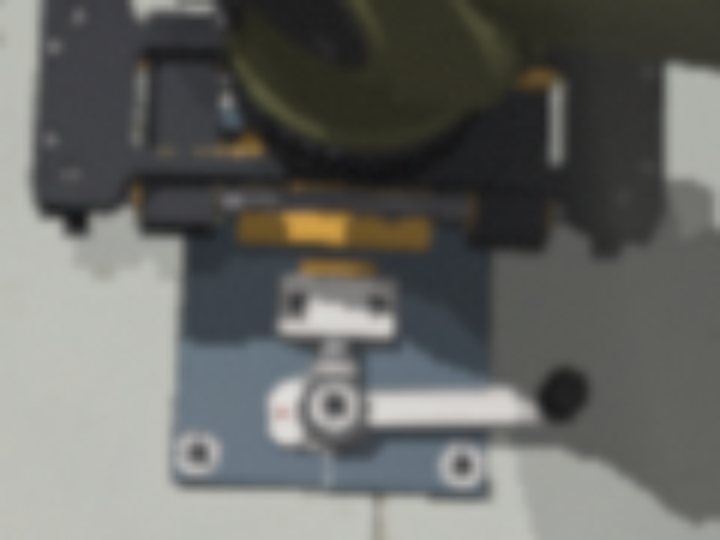

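The top view shows the plate's near edge at crop row 245, just ahead of the shoe (row 268). Both cameras put the plate 4 to 4.5 mm short of home, so I'll shift it 3 mm and descend.

>>> drive_tool(
  targets=[
    {"tx": 0.1, "ty": 0, "tz": 0, "wx": 0, "wy": 0, "wz": 0, "claw": 0.2},
    {"tx": 0, "ty": 0, "tz": -0.3, "wx": 0, "wy": 0, "wz": 0, "claw": 0.2},
    {"tx": 0, "ty": 0, "tz": -0.3, "wx": 0, "wy": 0, "wz": 0, "claw": 0.2},
    {"tx": 0, "ty": 0, "tz": -0.2, "wx": 0, "wy": 0, "wz": 0, "claw": 0.2},
    {"tx": 0, "ty": 0, "tz": -0.15, "wx": 0, "wy": 0, "wz": 0, "claw": 0.2},
    {"tx": 0, "ty": 0, "tz": -0.1, "wx": 0, "wy": 0, "wz": 0, "claw": 0.2},
    {"tx": 0, "ty": 0, "tz": -0.05, "wx": 0, "wy": 0, "wz": 0, "claw": 0.2},
    {"tx": 0, "ty": 0, "tz": 0, "wx": 0, "wy": 0, "wz": 0, "claw": 0.2},
  ],
)

```text
clock: 5.05
tool_pos: [0.5853, 0.1808, 0.0306]
eef_rot: [0.025, 1.0, -0.0, -0.0]
contact_force: [0.2, 0.2, -3.0]
opening: 0.716
finger_force: 25.0
```

>>> drive_tool(
  targets=[
    {"tx": 0, "ty": 0, "tz": -0.06, "wx": 0, "wy": 0, "wz": 0, "claw": 0.2},
    {"tx": 0, "ty": 0, "tz": -0.05, "wx": 0, "wy": 0, "wz": 0, "claw": 0.2},
    {"tx": 0, "ty": 0, "tz": -0.04, "wx": 0, "wy": 0, "wz": 0, "claw": 0.2},
    {"tx": 0, "ty": 0, "tz": -0.02, "wx": 0, "wy": 0, "wz": 0, "claw": 0.2},
    {"tx": 0, "ty": 0, "tz": 0, "wx": 0, "wy": 0, "wz": 0, "claw": 0.2},
    {"tx": 0, "ty": 0, "tz": 0, "wx": 0, "wy": 0, "wz": 0, "claw": 0.2},
    {"tx": 0, "ty": 0, "tz": 0, "wx": 0, "wy": 0, "wz": 0, "claw": 0.2},
    {"tx": 0, "ty": 0, "tz": 0, "wx": 0, "wy": 0, "wz": 0, "claw": 0.2},
  ],
)

```text
clock: 5.85
tool_pos: [0.5853, 0.1808, 0.0257]
eef_rot: [0.025, 1.0, 0.0, -0.0]
contact_force: [-1.3, -0.6, 0.9]
opening: 0.714
finger_force: 25.0
```

>>> drive_tool(
  targets=[
    {"tx": 0.03, "ty": 0, "tz": 0, "wx": 0, "wy": 0, "wz": 0, "claw": 0.2},
    {"tx": 0, "ty": 0, "tz": 0, "wx": 0, "wy": 0, "wz": 0, "claw": 0.2},
    {"tx": 0.02, "ty": 0, "tz": 0, "wx": 0, "wy": 0, "wz": 0, "claw": 0.2},
    {"tx": 0, "ty": 0, "tz": 0, "wx": 0, "wy": 0, "wz": 0, "claw": 0.2},
    {"tx": 0, "ty": 0, "tz": 0, "wx": 0, "wy": 0, "wz": 0, "claw": 0.2},
    {"tx": 0, "ty": 0, "tz": 0, "wx": 0, "wy": 0, "wz": 0, "claw": 0.2},
    {"tx": 0, "ty": 0, "tz": 0, "wx": 0, "wy": 0, "wz": 0, "claw": 0.2},
    {"tx": 0, "ty": 0, "tz": 0, "wx": 0, "wy": 0, "wz": 0, "claw": 0.2},
  ],
)

```text
clock: 6.65
tool_pos: [0.5865, 0.1809, 0.0257]
eef_rot: [0.025, 1.0, 0.0, -0.0]
contact_force: [-3.5, -0.5, 3.6]
opening: 0.714
finger_force: 25.0
```

>>> drive_tool(
  targets=[
    {"tx": 0.03, "ty": 0, "tz": 0, "wx": 0, "wy": 0, "wz": 0, "claw": 0.2},
    {"tx": 0, "ty": 0, "tz": 0, "wx": 0, "wy": 0, "wz": 0, "claw": 0.2},
    {"tx": 0.03, "ty": 0, "tz": 0, "wx": 0, "wy": 0, "wz": 0, "claw": 0.2},
    {"tx": 0, "ty": 0, "tz": 0, "wx": 0, "wy": 0, "wz": 0, "claw": 0.2},
    {"tx": 0, "ty": 0, "tz": 0, "wx": 0, "wy": 0, "wz": 0, "claw": 0.2},
    {"tx": 0, "ty": 0, "tz": 0, "wx": 0, "wy": 0, "wz": 0, "claw": 0.2},
    {"tx": 0, "ty": 0, "tz": 0, "wx": 0, "wy": 0, "wz": 0, "claw": 0.2},
    {"tx": 0, "ty": 0, "tz": 0, "wx": 0, "wy": 0, "wz": 0, "claw": 0.2},
  ],
)

```text
clock: 7.45
tool_pos: [0.5872, 0.1809, 0.0256]
eef_rot: [0.025, 1.0, -0.0, -0.001]
contact_force: [-7.4, -0.1, 7.0]
opening: 0.715
finger_force: 25.0
```

>>> drive_tool(
  targets=[
    {"tx": 0.02, "ty": -0.04, "tz": 0, "wx": 0, "wy": 0, "wz": 0, "claw": 0.2},
    {"tx": 0.02, "ty": -0.04, "tz": 0, "wx": 0, "wy": 0, "wz": 0, "claw": 0.2},
    {"tx": 0, "ty": -0.03, "tz": 0, "wx": 0, "wy": 0, "wz": 0, "claw": 0.2},
    {"tx": 0, "ty": 0, "tz": 0, "wx": 0, "wy": 0, "wz": 0, "claw": 0.2},
    {"tx": 0, "ty": 0, "tz": 0, "wx": 0, "wy": 0, "wz": 0, "claw": 0.2},
    {"tx": 0, "ty": 0, "tz": 0, "wx": 0, "wy": 0, "wz": 0, "claw": 0.2},
    {"tx": 0, "ty": 0, "tz": 0, "wx": 0, "wy": 0, "wz": 0, "claw": 0.2},
    {"tx": 0, "ty": 0, "tz": 0, "wx": 0, "wy": 0, "wz": 0, "claw": 0.2},
  ],
)

```text
clock: 8.25
tool_pos: [0.5873, 0.1808, 0.0256]
eef_rot: [0.024, 1.0, 0.002, -0.002]
contact_force: [-8.0, 4.9, 6.0]
opening: 0.716
finger_force: 25.0
```

>>> drive_tool(
  targets=[
    {"tx": 0, "ty": -0.05, "tz": 0, "wx": 0, "wy": 0, "wz": 0, "claw": 0.2},
    {"tx": 0, "ty": 0, "tz": 0, "wx": 0, "wy": 0, "wz": 0, "claw": 0.2},
    {"tx": 0, "ty": 0, "tz": 0, "wx": 0, "wy": 0, "wz": 0, "claw": 0.2},
    {"tx": 0, "ty": -0.05, "tz": 0, "wx": 0, "wy": 0, "wz": 0, "claw": 0.2},
    {"tx": 0, "ty": 0, "tz": 0, "wx": 0, "wy": 0, "wz": 0, "claw": 0.2},
    {"tx": 0, "ty": 0, "tz": 0, "wx": 0, "wy": 0, "wz": 0, "claw": 0.2},
    {"tx": 0, "ty": 0, "tz": 0, "wx": 0, "wy": 0, "wz": 0, "claw": 0.2},
    {"tx": 0, "ty": 0, "tz": 0, "wx": 0, "wy": 0, "wz": 0, "claw": 0.2},
  ],
)

```text
clock: 9.05
tool_pos: [0.5873, 0.1804, 0.0258]
eef_rot: [0.023, 1.0, 0.004, -0.001]
contact_force: [-9.1, 8.8, 4.5]
opening: 0.715
finger_force: 25.0
```

```bash
python3 - <<'E'
from h import *
print(r.get_state()["contact_force"],r.get_state()["moment"],r.get_state()["tool_pos"])
s=vision.snapshot("scene");cv2.imwrite("pics/s3.png",cv2.resize(s["image"][160:240,230:340],None,fx=7,fy=7,interpolation=cv2.INTER_CUBIC))
E
```

```text
[-9.11333911  8.79028564  4.54499312] [ 1.60900444  1.80241962 -0.02886105] [0.5873266  0.18044536 0.02576247]
```

View pics/s3.png

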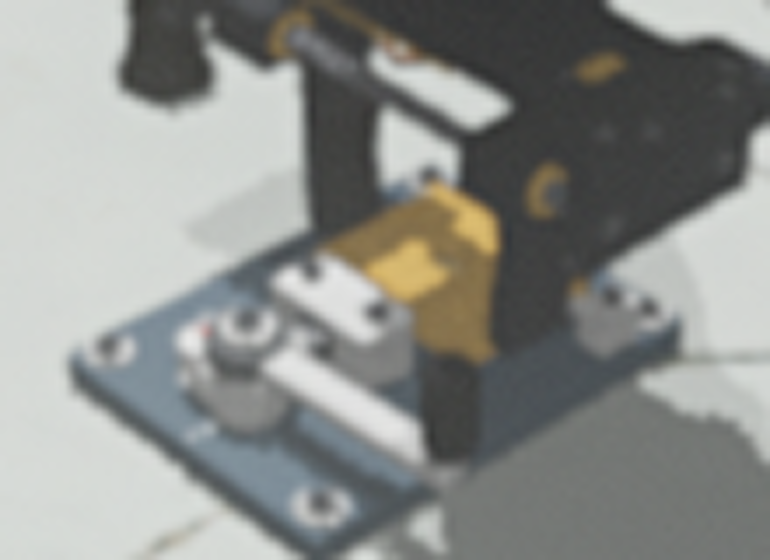

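The view shows the plate flat on the bed behind the shoe. Its near-right corner is at (492,350), its far-right corner is at (578,286), and the stop is at (610,315).

```bash
python3 - <<'E'
from h import *
s=vision.snapshot("scene");g=lambda u,v,z:(ray(s,230+(u-3)/7,160+(v-3)/7,z)*1000)[:2]
K=s["K"];T=np.linalg.inv(s["cam_to_world"])
def proj(p):
    c=T[:3,:3]@p+T[:3,3];return 7*(K[0,0]*c[0]/-c[2]+K[0,2]-230)+3,7*(-K[1,1]*c[1]/-c[2]+K[1,2]-160)+3
sc=[g(108,348,.014),g(320,503,.014),g(648,307,.014),g(431,177,.014)];print(np.round(sc,1).tolist(),np.mean(sc,0))
a=np.radians(-2.8);R=np.array([[np.cos(a),-np.sin(a)],[np.sin(a),np.cos(a)]])
o=np.array([621.2,171.6])-R@[60,0];print("origin",o)
for n,q in dict(NR=(492,350),FR=(578,286),FL=(432,180),stopblk=(610,290)).items():
    z=.020 if n!="stopblk" else .027
    print(n,R.T@(g(*q,z)-o))
for n,p in dict(FR=(56,-32,20),NR=(4,-32,20),FL=(56,32,20),scr=(46,-32,20),blk=(46,-46.5,27),NRb=(4,-32,12)).items():
    w=R@np.array(p[:2])+o;print("expected",n,np.round(proj(np.array([*w,p[2]])/1000)))
E
```

```text
[[500.5, 227.9], [496.4, 136.7], [628.8, 130.6], [632.0, 221.3]] [564.40132115 179.12801894]
origin [561.27163176 174.53098619]
NR [ 14.62487131 -29.65625139]
FR [ 55.47112536 -24.96418029]
FL [61.27337472 42.84123745]
stopblk [ 53.98827958 -38.52803215]
expected FR [597. 296.]
expected NR [472. 369.]
expected FL [444. 202.]
expected scr [573. 310.]
expected blk [611. 314.]
expected NRb [470. 391.]
```

>>> drive_tool(
  targets=[
    {"tx": -0.05, "ty": 0, "tz": 0.04, "wx": 0, "wy": 0, "wz": 0, "claw": 0.2},
    {"tx": 0, "ty": 0, "tz": 0.02, "wx": 0, "wy": 0, "wz": 0, "claw": 0.2},
    {"tx": 0, "ty": 0, "tz": 0, "wx": 0, "wy": 0, "wz": 0, "claw": 0.2},
    {"tx": 0, "ty": 0, "tz": 0, "wx": 0, "wy": 0, "wz": 0, "claw": 0.2},
    {"tx": 0, "ty": 0, "tz": 0, "wx": 0, "wy": 0, "wz": 0, "claw": 0.2},
    {"tx": 0, "ty": 0, "tz": 0, "wx": 0, "wy": 0, "wz": 0, "claw": 0.2},
    {"tx": 0, "ty": 0, "tz": 0, "wx": 0, "wy": 0, "wz": 0, "claw": 0.2},
    {"tx": 0, "ty": 0, "tz": 0, "wx": 0, "wy": 0, "wz": 0, "claw": 0.2},
  ],
)

```text
clock: 9.95
tool_pos: [0.5871, 0.1775, 0.0267]
eef_rot: [0.024, 1.0, 0.002, -0.001]
contact_force: [-5.3, 5.6, -2.4]
opening: 0.71
finger_force: 25.0
```

>>> drive_tool(
  targets=[
    {"tx": 0, "ty": -0.05, "tz": 0, "wx": 0, "wy": 0, "wz": 0, "claw": 0.2},
    {"tx": 0, "ty": 0, "tz": 0, "wx": 0, "wy": 0, "wz": 0, "claw": 0.2},
    {"tx": 0, "ty": 0, "tz": 0, "wx": 0, "wy": 0, "wz": 0, "claw": 0.2},
    {"tx": 0, "ty": 0, "tz": 0, "wx": 0, "wy": 0, "wz": 0, "claw": 0.2},
    {"tx": 0, "ty": -0.05, "tz": 0, "wx": 0, "wy": 0, "wz": 0, "claw": 0.2},
    {"tx": 0, "ty": 0, "tz": 0, "wx": 0, "wy": 0, "wz": 0, "claw": 0.2},
    {"tx": 0, "ty": 0, "tz": 0, "wx": 0, "wy": 0, "wz": 0, "claw": 0.2},
    {"tx": 0, "ty": 0, "tz": 0, "wx": 0, "wy": 0, "wz": 0, "claw": 0.2},
  ],
)

```text
clock: 10.75
tool_pos: [0.5871, 0.1772, 0.027]
eef_rot: [0.024, 1.0, 0.004, -0.001]
contact_force: [-4.5, 7.9, -2.3]
opening: 0.712
finger_force: 25.0
```

>>> drive_tool(
  targets=[
    {"tx": 0.02, "ty": 0, "tz": -0.03, "wx": 0, "wy": 0, "wz": 0, "claw": 0.2},
    {"tx": 0, "ty": 0, "tz": -0.03, "wx": 0, "wy": 0, "wz": 0, "claw": 0.2},
    {"tx": 0, "ty": 0, "tz": 0, "wx": 0, "wy": 0, "wz": 0, "claw": 0.2},
    {"tx": 0, "ty": 0.05, "tz": 0, "wx": 0, "wy": 0, "wz": 0, "claw": 0.2},
    {"tx": 0, "ty": 0.05, "tz": 0, "wx": 0, "wy": 0, "wz": 0, "claw": 0.2},
    {"tx": 0, "ty": 0, "tz": 0, "wx": 0, "wy": 0, "wz": 0, "claw": 0.2},
    {"tx": 0, "ty": 0, "tz": 0, "wx": 0, "wy": 0, "wz": 0, "claw": 0.2},
    {"tx": 0, "ty": 0, "tz": 0, "wx": 0, "wy": 0, "wz": 0, "claw": 0.2},
  ],
)

```text
clock: 11.55
tool_pos: [0.5871, 0.1774, 0.0258]
eef_rot: [0.024, 1.0, 0.002, -0.001]
contact_force: [-7.5, 4.3, 6.3]
opening: 0.714
finger_force: 25.0
```

>>> drive_tool(
  targets=[
    {"tx": -0.03, "ty": 0.03, "tz": 0.02, "wx": 0, "wy": 0, "wz": 0, "claw": 0.2},
    {"tx": 0, "ty": 0, "tz": 0, "wx": 0, "wy": 0, "wz": 0, "claw": 0.2},
    {"tx": 0, "ty": 0, "tz": 0, "wx": 0, "wy": 0, "wz": 0, "claw": 0.8},
    {"tx": 0, "ty": 0, "tz": 0, "wx": 0, "wy": 0, "wz": 0, "claw": 0.8},
    {"tx": 0, "ty": 0, "tz": 0, "wx": 0, "wy": 0, "wz": 0, "claw": 0.8},
    {"tx": 0, "ty": 0, "tz": 0, "wx": 0, "wy": 0, "wz": 0, "claw": 0.8},
    {"tx": 0, "ty": 0, "tz": 0, "wx": 0, "wy": 0, "wz": 0, "claw": 0.8},
    {"tx": 0, "ty": 0, "tz": 0, "wx": 0, "wy": 0, "wz": 0, "claw": 0.8},
  ],
)

```text
clock: 12.35
tool_pos: [0.5882, 0.1753, 0.0262]
eef_rot: [0.025, 1.0, 0.0, 0.0]
contact_force: [-0.1, -0.3, 0.2]
opening: 0.906
finger_force: 0.0
```

>>> drive_tool(
  targets=[
    {"tx": 0, "ty": -0.08, "tz": 0, "wx": 0, "wy": 0, "wz": 0, "claw": 0.8},
    {"tx": 0, "ty": -0.08, "tz": 0, "wx": 0, "wy": 0, "wz": 0, "claw": 0.8},
    {"tx": 0, "ty": -0.05, "tz": 0, "wx": 0, "wy": 0, "wz": 0, "claw": 0.8},
    {"tx": 0, "ty": -0.05, "tz": 0, "wx": 0, "wy": 0, "wz": 0, "claw": 0.8},
    {"tx": 0, "ty": -0.05, "tz": 0, "wx": 0, "wy": 0, "wz": 0, "claw": 0.8},
    {"tx": 0, "ty": -0.05, "tz": 0, "wx": 0, "wy": 0, "wz": 0, "claw": 0.8},
    {"tx": 0, "ty": 0, "tz": 0, "wx": 0, "wy": 0, "wz": 0, "claw": 0.8},
    {"tx": 0, "ty": 0, "tz": 0, "wx": 0, "wy": 0, "wz": 0, "claw": 0.8},
  ],
)

```text
clock: 13.15
tool_pos: [0.5872, 0.1692, 0.0265]
eef_rot: [0.024, 1.0, 0.003, -0.0]
contact_force: [-2.0, 8.2, -0.5]
opening: 0.903
finger_force: 3.8
```

>>> drive_tool(
  targets=[
    {"tx": 0, "ty": 0.2, "tz": 0, "wx": 0, "wy": 0, "wz": 0, "claw": 0.8},
    {"tx": 0, "ty": 0.15, "tz": 0, "wx": 0, "wy": 0, "wz": 0, "claw": 0.8},
    {"tx": 0, "ty": 0, "tz": 0.3, "wx": 0, "wy": 0, "wz": 0, "claw": 0.8},
    {"tx": 0, "ty": 0, "tz": 0.6, "wx": 0, "wy": 0, "wz": 0, "claw": 0.8},
    {"tx": 0, "ty": 0, "tz": 1, "wx": 0, "wy": 0, "wz": 0, "claw": 0.8},
    {"tx": -1, "ty": 0, "tz": 1, "wx": 0, "wy": 0, "wz": 0, "claw": 0.8},
    {"tx": -1, "ty": -0.5, "tz": 0.6, "wx": 0, "wy": 0, "wz": 0.13, "claw": 0.6},
    {"tx": -1, "ty": -0.5, "tz": 0, "wx": 0, "wy": 0, "wz": 0.13, "claw": 0.4},
  ],
)

```text
clock: 13.95
tool_pos: [0.4989, 0.1449, 0.1342]
eef_rot: [-0.113, 0.994, 0.0, 0.003]
contact_force: [0.7, -0.7, -0.5]
opening: 0.741
finger_force: 0.0
```

>>> drive_tool(
  targets=[
    {"tx": -0.5, "ty": -0.5, "tz": 0, "wx": 0, "wy": 0, "wz": 0.13, "claw": 0.2},
    {"tx": -0.5, "ty": 0, "tz": 0, "wx": 0, "wy": 0, "wz": 0.13, "claw": -0.2},
    {"tx": 0, "ty": 0, "tz": 0, "wx": 0, "wy": 0, "wz": 0.13, "claw": -0.2},
    {"tx": 0, "ty": 0, "tz": 0, "wx": 0, "wy": 0, "wz": 0.13, "claw": -0.2},
    {"tx": 0, "ty": 0, "tz": 0, "wx": 0, "wy": 0, "wz": 0.13, "claw": -0.2},
    {"tx": 0, "ty": 0, "tz": 0, "wx": 0, "wy": 0, "wz": 0.13, "claw": -0.2},
    {"tx": 0, "ty": 0, "tz": 0, "wx": 0, "wy": 0, "wz": 0.13, "claw": -0.2},
    {"tx": 0, "ty": 0, "tz": 0, "wx": 0, "wy": 0, "wz": 0.13, "claw": -0.2},
  ],
)

```text
clock: 14.75
tool_pos: [0.4686, 0.1289, 0.1318]
eef_rot: [-0.611, 0.792, -0.001, -0.0]
contact_force: [-0.3, 0.1, -0.1]
opening: 0.401
finger_force: 0.0
```

```bash
python3 - <<'E'
from h import *
st=r.get_state();print(st["tool_pos"],st["eef_rot"],st["q"].round(2),st["opening"])
s=vision.snapshot("scene");np.savez("scene4.npz",**s);a=cv2.resize(s["image"][150:240,230:340],None,fx=6,fy=6,interpolation=cv2.INTER_CUBIC)
s=vision.snapshot("top");np.savez("top4.npz",**s);b=cv2.resize(s["image"][130:220,225:315],None,fx=6,fy=6,interpolation=cv2.INTER_CUBIC)
c=np.zeros((600,660,3),np.uint8);c[:540]=a;cv2.imwrite("pics/s4.png",a);cv2.imwrite("pics/t4.png",b)
E
```

```text
[0.46862198 0.12886781 0.13181134] [-6.11073164e-01  7.91573310e-01 -1.13229509e-03 -3.16006768e-05] [ 0.04  0.78 -0.66  2.07  0.88  0.6   1.63] 0.40114503692689263
```

View pics/s4.png

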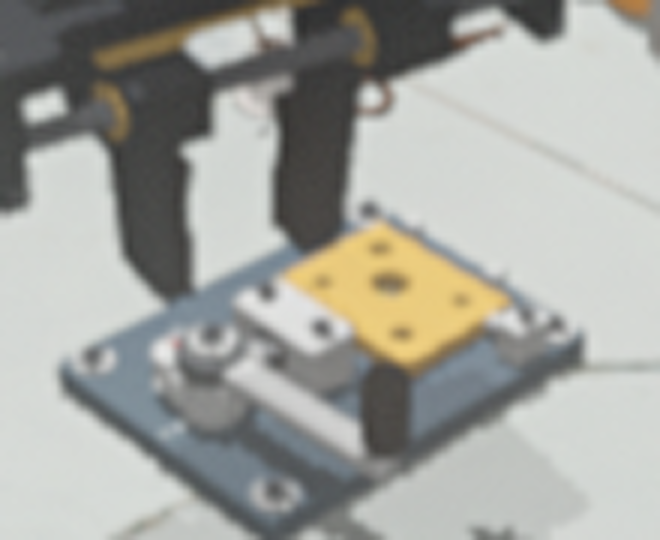

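The view shows the plate flat on the bed. Its far edge is at the dowels (420,228) and (500,275), and its right corner is against the stop screw at (495,322).

```bash
python3 - <<'E'
from h import *
s=load("scene4.npz");print(plate(s,.020,(.53,.7,.1,.25)))
g=lambda u,v,z:(ray(s,230+(u-2.5)/6,150+(v-2.5)/6,z)*1000)[:2]
sc=[g(96,358,.014),g(275,493,.014),g(557,325,.014),g(370,210,.014)];print(np.round(sc,1).tolist(),np.mean(sc,0))
c=[g(*a,.020) for a in((283,272),(385,222),(512,298),(410,368))];print("corners NL FL FR NR",np.round(c,1).tolist(),np.mean(c,0))
for q in(sc,c):
  for i in range(4):
    e=q[(i+1)%4]-q[i];print(np.linalg.norm(e).round(1),(np.degrees(np.arctan2(e[1],e[0]))%90).round(2),end=" ; ")
print("knob top",g(388,375,.071),"hub",g(212,335,.042),"dowel",g(420,228,.025),g(501,275,.025))
E
```

```text
((593.52734375, 175.2490997314453), (64.84718322753906, 53.606536865234375), 88.09231567382812)
[[501.4, 227.2], [495.9, 135.9], [628.3, 129.5], [632.9, 221.9]] [564.64093696 178.59936628]
corners NL FL FR NR [[576.6, 211.7], [624.8, 207.3], [622.7, 145.5], [568.4, 144.0]] [598.11291843 177.10531582]
91.4 86.56 ; 132.6 87.22 ; 92.5 87.17 ; 131.6 87.7 ; 48.4 84.79 ; 61.8 88.04 ; 54.3 1.6 ; 68.1 83.11 ; knob top [512.0434382  105.06463857] hub [513.64525907 182.91399811] dowel [625.67131554 191.36353684] [624.81537905 152.76944451]
```

View pics/t4.png

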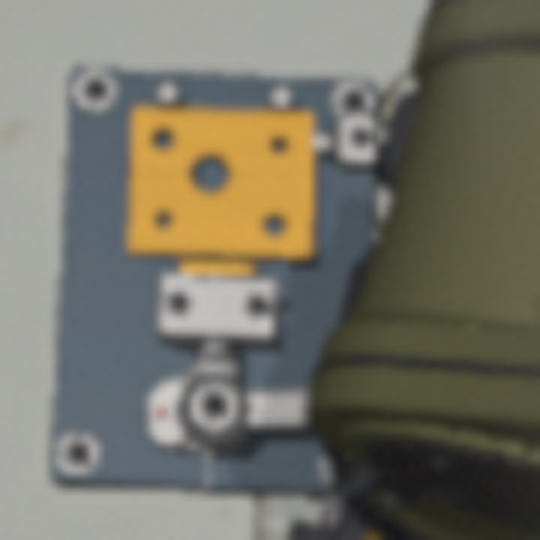

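The top view shows the plate square in the nest: its top edge (row 106) is on the dowels (row 94), its right edge (col 315) is on the screw tip (col 321), and the cam is still open. Next is the knob.

>>> drive_tool(
  targets=[
    {"tx": 0.7, "ty": -0.35, "tz": 0, "wx": 0, "wy": 0, "wz": 0.1, "claw": -0.2},
    {"tx": 0.7, "ty": -0.4, "tz": 0, "wx": 0, "wy": 0, "wz": 0.095, "claw": -0.2},
    {"tx": 0, "ty": 0, "tz": -0.6, "wx": 0, "wy": 0, "wz": 0, "claw": -0.2},
    {"tx": 0, "ty": 0, "tz": -0.6, "wx": 0, "wy": 0, "wz": 0, "claw": -0.2},
    {"tx": 0, "ty": 0, "tz": -0.5, "wx": 0, "wy": 0, "wz": 0, "claw": -0.2},
    {"tx": 0, "ty": 0, "tz": -0.4, "wx": 0, "wy": 0, "wz": 0, "claw": -0.2},
    {"tx": 0, "ty": 0, "tz": 0, "wx": 0, "wy": 0, "wz": 0, "claw": -0.2},
    {"tx": 0, "ty": 0, "tz": 0, "wx": 0, "wy": 0, "wz": 0, "claw": -0.2},
  ],
)

```text
clock: 15.65
tool_pos: [0.5102, 0.1076, 0.0685]
eef_rot: [-0.687, 0.727, -0.0, -0.0]
contact_force: [0.5, -0.2, -0.3]
opening: 0.399
finger_force: 0.0
```

>>> drive_tool(
  targets=[
    {"tx": 0.03, "ty": -0.03, "tz": -0.3, "wx": 0, "wy": 0, "wz": 0, "claw": -0.2},
    {"tx": 0, "ty": 0, "tz": -0.22, "wx": 0, "wy": 0, "wz": 0, "claw": -0.2},
    {"tx": 0, "ty": 0, "tz": 0, "wx": 0, "wy": 0, "wz": 0, "claw": -0.2},
    {"tx": 0, "ty": 0, "tz": 0, "wx": 0, "wy": 0, "wz": 0, "claw": -0.8},
    {"tx": 0, "ty": 0, "tz": 0, "wx": 0, "wy": 0, "wz": 0, "claw": -0.8},
    {"tx": 0, "ty": 0, "tz": 0, "wx": 0, "wy": 0, "wz": 0, "claw": -0.8},
    {"tx": 0, "ty": 0, "tz": 0, "wx": 0, "wy": 0, "wz": 0, "claw": -0.8},
    {"tx": 0, "ty": 0, "tz": 0, "wx": 0, "wy": 0, "wz": 0, "claw": -0.8},
  ],
  force=20,
)

```text
clock: 16.45
tool_pos: [0.5115, 0.1067, 0.0528]
eef_rot: [-0.687, 0.727, -0.0, 0.0]
contact_force: [1.7, -0.5, -0.0]
opening: 0.173
finger_force: 20.0
```

```bash
python3 -c "
import numpy as np
p=np.radians(-89.6-93.2/16*np.arange(17));q=75*np.c_[np.cos(p),np.sin(p)]/30
print(np.diff(q,axis=0).round(3).tolist())"
```

```text
[[-0.254, 0.011], [-0.251, 0.037], [-0.246, 0.062], [-0.239, 0.087], [-0.229, 0.111], [-0.216, 0.133], [-0.202, 0.155], [-0.185, 0.174], [-0.166, 0.192], [-0.146, 0.208], [-0.124, 0.222], [-0.101, 0.233], [-0.077, 0.242], [-0.052, 0.249], [-0.026, 0.253], [-0.0, 0.254]]
```

>>> drive_tool(
  targets=[
    {"tx": -0.254, "ty": 0.011, "tz": 0, "wx": 0, "wy": 0, "wz": -0.097, "claw": -0.8},
    {"tx": -0.251, "ty": 0.037, "tz": 0, "wx": 0, "wy": 0, "wz": -0.097, "claw": -0.8},
    {"tx": -0.246, "ty": 0.062, "tz": 0, "wx": 0, "wy": 0, "wz": -0.097, "claw": -0.8},
    {"tx": -0.239, "ty": 0.087, "tz": 0, "wx": 0, "wy": 0, "wz": -0.097, "claw": -0.8},
    {"tx": -0.229, "ty": 0.111, "tz": 0, "wx": 0, "wy": 0, "wz": -0.097, "claw": -0.8},
    {"tx": -0.216, "ty": 0.133, "tz": 0, "wx": 0, "wy": 0, "wz": -0.097, "claw": -0.8},
    {"tx": -0.202, "ty": 0.155, "tz": 0, "wx": 0, "wy": 0, "wz": -0.097, "claw": -0.8},
    {"tx": -0.185, "ty": 0.174, "tz": 0, "wx": 0, "wy": 0, "wz": -0.097, "claw": -0.8},
  ],
  force=30,
)

```text
clock: 17.25
tool_pos: [0.4576, 0.1296, 0.0529]
eef_rot: [-0.342, 0.94, -0.001, 0.001]
contact_force: [3.3, -2.0, -2.2]
opening: 0.17
finger_force: 30.0
```

>>> drive_tool(
  targets=[
    {"tx": -0.166, "ty": 0.192, "tz": 0, "wx": 0, "wy": 0, "wz": -0.097, "claw": -0.8},
    {"tx": -0.146, "ty": 0.208, "tz": 0, "wx": 0, "wy": 0, "wz": -0.097, "claw": -0.8},
    {"tx": -0.124, "ty": 0.222, "tz": 0, "wx": 0, "wy": 0, "wz": -0.097, "claw": -0.8},
    {"tx": -0.101, "ty": 0.233, "tz": 0, "wx": 0, "wy": 0, "wz": -0.097, "claw": -0.8},
    {"tx": -0.077, "ty": 0.242, "tz": 0, "wx": 0, "wy": 0, "wz": -0.097, "claw": -0.8},
    {"tx": -0.052, "ty": 0.249, "tz": 0, "wx": 0, "wy": 0, "wz": -0.097, "claw": -0.8},
    {"tx": -0.026, "ty": 0.253, "tz": 0, "wx": 0, "wy": 0, "wz": -0.097, "claw": -0.8},
    {"tx": 0, "ty": 0.254, "tz": 0, "wx": 0, "wy": 0, "wz": -0.097, "claw": -0.8},
  ],
)

```text
clock: 18.05
tool_pos: [0.4366, 0.1848, 0.0528]
eef_rot: [0.058, 0.998, -0.001, 0.001]
contact_force: [3.9, -2.1, -1.2]
opening: 0.174
finger_force: 30.0
```

>>> drive_tool(
  targets=[
    {"tx": 0, "ty": 0, "tz": 0, "wx": 0, "wy": 0, "wz": 0, "claw": -0.8},
    {"tx": 0, "ty": 0, "tz": 0, "wx": 0, "wy": 0, "wz": 0, "claw": -0.8},
    {"tx": 0, "ty": 0, "tz": 0, "wx": 0, "wy": 0, "wz": 0, "claw": -0.8},
    {"tx": 0, "ty": 0, "tz": 0, "wx": 0, "wy": 0, "wz": 0, "claw": -0.8},
    {"tx": 0, "ty": 0, "tz": 0, "wx": 0, "wy": 0, "wz": 0, "claw": -0.8},
    {"tx": 0, "ty": 0, "tz": 0, "wx": 0, "wy": 0, "wz": 0, "claw": -0.8},
    {"tx": 0, "ty": 0, "tz": 0, "wx": 0, "wy": 0, "wz": 0, "claw": -0.8},
    {"tx": 0, "ty": 0, "tz": 0, "wx": 0, "wy": 0, "wz": 0, "claw": -0.8},
  ],
)

```text
clock: 18.85
tool_pos: [0.4367, 0.1864, 0.0528]
eef_rot: [0.055, 0.999, 0.001, 0.001]
contact_force: [4.4, 1.8, -1.9]
opening: 0.174
finger_force: 30.0
```

>>> drive_tool(
  targets=[
    {"tx": 0, "ty": 0, "tz": 0, "wx": 0, "wy": 0, "wz": 0, "claw": -0.5},
    {"tx": 0, "ty": 0, "tz": 0, "wx": 0, "wy": 0, "wz": 0, "claw": -0.2},
    {"tx": 0, "ty": 0, "tz": 0, "wx": 0, "wy": 0, "wz": 0, "claw": -0.2},
    {"tx": 0, "ty": 0, "tz": 0, "wx": 0, "wy": 0, "wz": 0, "claw": -0.2},
    {"tx": 0, "ty": 0, "tz": 0.6, "wx": 0, "wy": 0, "wz": 0, "claw": -0.2},
    {"tx": 0, "ty": 0, "tz": 1, "wx": 0, "wy": 0, "wz": 0, "claw": -0.2},
    {"tx": 0, "ty": 0, "tz": 1, "wx": 0, "wy": 0, "wz": 0, "claw": -0.2},
    {"tx": 0, "ty": 1, "tz": 0.5, "wx": 0, "wy": 0, "wz": 0, "claw": -0.2},
  ],
)

```text
clock: 19.65
tool_pos: [0.4356, 0.2106, 0.1472]
eef_rot: [0.058, 0.998, -0.002, -0.0]
contact_force: [0.6, 0.4, -0.5]
opening: 0.398
finger_force: 0.0
```

>>> drive_tool(
  targets=[
    {"tx": -0.3, "ty": 1, "tz": 0.3, "wx": 0, "wy": 0, "wz": 0, "claw": -0.2},
    {"tx": -0.3, "ty": 1, "tz": 0.3, "wx": 0, "wy": 0, "wz": 0, "claw": -0.2},
    {"tx": -0.3, "ty": 1, "tz": 0, "wx": 0, "wy": 0, "wz": 0, "claw": -0.2},
    {"tx": -0.3, "ty": 1, "tz": 0, "wx": 0, "wy": 0, "wz": 0, "claw": -0.2},
    {"tx": -0.3, "ty": 1, "tz": 0, "wx": 0, "wy": 0, "wz": 0, "claw": -0.2},
    {"tx": 0, "ty": 0, "tz": 0, "wx": 0, "wy": 0, "wz": 0, "claw": -0.2},
    {"tx": 0, "ty": 0, "tz": 0, "wx": 0, "wy": 0, "wz": 0, "claw": -0.2},
    {"tx": 0, "ty": 0, "tz": 0, "wx": 0, "wy": 0, "wz": 0, "claw": -0.2},
  ],
)

```text
clock: 20.45
tool_pos: [0.3878, 0.3648, 0.1632]
eef_rot: [0.053, 0.999, -0.001, -0.002]
contact_force: [-7.1, 2.1, 1.4]
opening: 0.401
finger_force: 0.0
```

```bash
python3 - <<'E'
from h import *
st=r.get_state();print(st["tool_pos"])
s=vision.snapshot("scene");np.savez("scene5.npz",**s);a=cv2.resize(s["image"][150:250,220:340],None,fx=3.3,fy=3.3,interpolation=cv2.INTER_CUBIC)
s=vision.snapshot("top");np.savez("top5.npz",**s);b=cv2.resize(s["image"][130:230,235:300],None,fx=6,fy=6,interpolation=cv2.INTER_CUBIC)
c=np.zeros((600,396+390,3),np.uint8);c[:a.shape[0],:396]=a;c[:600,396:]=b;cv2.imwrite("pics/f5.png",c)
E
```

```text
[0.38784302 0.36481766 0.16324962]
```

View pics/f5.png

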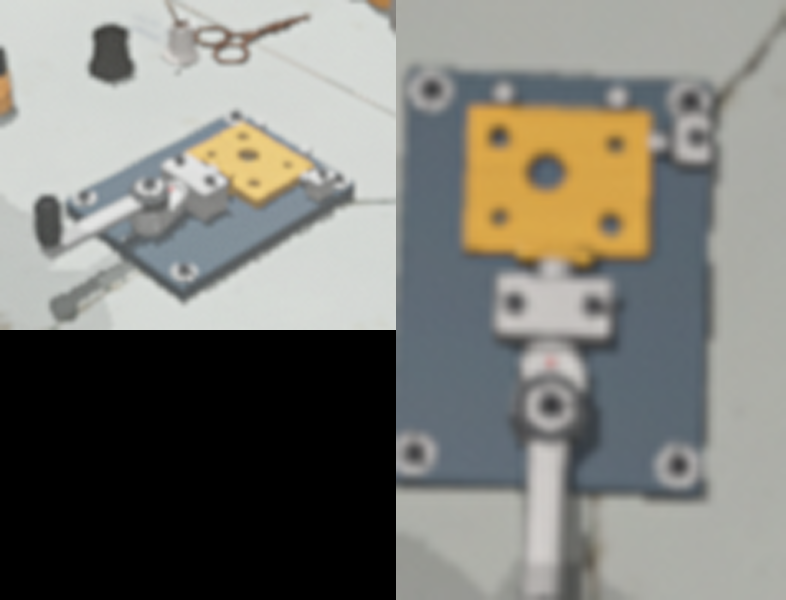

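The view shows the shoe on the plate, the red dot facing the follower at (550,363), and the lever running straight down from the hub at (550,405). The gripper is brushing something with 7 N, probably the lamp, so I'll back away first.

>>> drive_tool(
  targets=[
    {"tx": -0.4, "ty": -0.4, "tz": 0, "wx": 0, "wy": 0, "wz": 0, "claw": -0.2},
    {"tx": -0.5, "ty": -0.3, "tz": 0, "wx": 0, "wy": 0, "wz": 0, "claw": -0.2},
    {"tx": -0.5, "ty": 0, "tz": 0, "wx": 0, "wy": 0, "wz": 0, "claw": -0.2},
    {"tx": 0, "ty": 0, "tz": 0, "wx": 0, "wy": 0, "wz": 0, "claw": -0.2},
    {"tx": 0, "ty": 0, "tz": 0, "wx": 0, "wy": 0, "wz": 0, "claw": -0.2},
    {"tx": 0, "ty": 0, "tz": 0, "wx": 0, "wy": 0, "wz": 0, "claw": -0.2},
    {"tx": 0, "ty": 0, "tz": 0, "wx": 0, "wy": 0, "wz": 0, "claw": -0.2},
    {"tx": 0, "ty": 0, "tz": 0, "wx": 0, "wy": 0, "wz": 0, "claw": -0.2},
  ],
)

```text
clock: 21.35
tool_pos: [0.3491, 0.3443, 0.1636]
eef_rot: [0.056, 0.998, 0.0, 0.0]
contact_force: [0.1, -0.1, -0.8]
opening: 0.397
finger_force: 0.0
```

```bash
python3 - <<'E'
from h import *
s=vision.snapshot("top");P=pts(s);im=s["image"];hsv=cv2.cvtColor(im,cv2.COLOR_BGR2HSV)
# lever bar by height: z .03-.042, x .45-.495
m=(P[...,2]>.028)&(P[...,2]<.046)&(P[...,0]>.44)&(P[...,0]<.497)&(abs(P[...,1]-.184)<.03)
v,u=np.nonzero(m);W=np.array([ray(s,a,b,.0375)[:2] for a,b in zip(u,v)])*1000
l=cv2.fitLine(W.astype(np.float32),cv2.DIST_L2,0,.01,.01).ravel();print("bar",m.sum(),l,np.degrees(np.arctan(l[1]/l[0])))
k=(P[...,2]>.058)&(P[...,2]<.085)&(abs(P[...,0]-.437)<.03)&(abs(P[...,1]-.186)<.03)&(hsv[...,2]<90)
v,u=np.nonzero(k);print("knob",k.sum(),[ray(s,u.mean(),v.mean(),.068)*1000])
h=lambda U,V,z:ray(s,235+(U-396-2.5)/6,130+(V-2.5)/6,z)[:2]*1000
print("hub",h(550,405,.042),"dot",h(550,363,.03))
print("plate",plate(s,.020,(.565,.7,.1,.25)))
d1,d2=h(504,93,.025),h(618,97,.025);e=d1-d2;print("dowel yaw",np.degrees(np.arctan2(-e[0],e[1])))
sc=[h(431,90,.014),h(690,101,.014),h(678,464,.014),h(414,454,.014)]
e=(sc[0]+sc[1]-sc[2]-sc[3]);print("screw yaw",np.degrees(np.arctan2(e[1],e[0])));e=(sc[0]+sc[3]-sc[2]-sc[1]);print(np.degrees(np.arctan2(-e[0],e[1])))
# base long edges: left/right borders by fit on base mask
b=(hsv[...,1]>45)&(abs(hsv[...,0].astype(int)-105)<15)&(P[...,0]>.48)&(P[...,0]<.65)&(P[...,1]>.11)&(P[...,1]<.245)
for nm,fn in(("L",np.argmax),("R",lambda a:len(a)-1-np.argmax(a[::-1]))):
    q=[ray(s,fn(b[j]),j,.012)[:2]*1000 for j in range(145,210) if b[j].sum()>20]
    l=cv2.fitLine(np.array(q,np.float32),cv2.DIST_HUBER,0,.01,.01).ravel();print(nm,len(q),np.degrees(np.arctan(l[1]/l[0])))
E
```

```text
bar 152 [ 9.9726123e-01 -7.3959626e-02  4.7158212e+02  1.8431082e+02] -4.2414474
knob 50 [array([435.74372981, 186.08716745,  68.        ])]
hub [511.82470498 181.33152256] dot [528.44409795 180.61354862]
plate ((595.1986694335938, 176.33180236816406), (64.8870620727539, 54.316429138183594), 86.70801544189453)
dowel yaw -2.4111191624530077
screw yaw -2.9813358869731204
-2.654349112373288
L 33 3.3547137
R 33 -4.203564
```

```bash
python3 -c "
from plant import workorder
print(workorder.finish_job())"
```

```text
the job is handed in; nothing more can be done
None
```

The job is handed in: the plate is home against both dowels and the stop, and the cam was closed after that with the lever within about 1° of in line by camera. The gripper is clear and the loupe, vial and oil cup were never touched, but while backing away it brushed something, probably the lamp, at about 7 N.

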